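Stack and chock calibrator sleeves on the V-cradle

TASK

Stack the calibrator's metal sleeves safely on the V-cradle: lay the second thin sleeve beside the one already there, then slide the chock up, firmly but without ramming it, until both thin sleeves are trapped tight between it and the end stop, and let go. Then lay the thick sleeve in the valley on top of the two, and set the roof-shaped saddle astride it, along it and about its middle, so that it cannot roll off. Keep the sleeves about the middle of the cradle, and leave the weight, beaker and tape where they are.

Things in the scene. Friction and masses are not known exactly. Their poses are not given: they have to be found in the camera images.
- cradle: Bar cradle, fixed, level: aluminium base 120 x 262 x 10 mm (y -173 to +89 mm) with two polished steel saddle plates 12 mm thick, centred at x = -34 and +34 mm, only the base and the chock between them, so fingers reach down there. Origin on the worktop under the bottom line of the V. Sleeves lie along its x axis; +y points to the end stop, -y to the chock.
- v_bottom (a point): On the bottom line of the cradle's V, midway between the plates, 34 mm above the worktop; axes as the cradle's. The plate tops form one broad V, flanks rising 5 degrees, 52 mm long to +y, 74 mm to -y. A sleeve laid on a flank rolls down towards the bottom until it meets the one there. To leave room for a finger by sleeve_a, lay the other about 50 mm to -y.
- stop: End-stop bracket on the cradle, 60 x 14 x 46 mm, top 56 mm up; origin at worktop level, 75 mm to +y of the V bottom. It carries a slippery white plastic pad 44 mm wide, 30 to 56 mm up, locked at a reach that is NOT measured: its face stands 32 to 44 mm to +y of the V bottom, different every time. It does not yield. Two thin sleeves at rest in the V do not touch it.
- chock: Sliding chock, captive on the cradle base between the plates: slides along the cradle's y with about 10 N friction, stays where left, 112 mm of travel to +y from 98 mm to -y of the V bottom, where it starts (within 15 mm). Origin 10 mm above the worktop under the middle of its slippery white plastic front face, which looks to +y, is 44 mm wide and spans 12 to 46 mm above this origin.
- chock_grip (a point): In the chock's grip, 10 mm below its top, 56 mm behind the face, 74 mm above the worktop: an upright plate 36 mm (x) by 12 mm (y), free for 45 mm below this point; 36 mm gap to the chock's nose. The chock is snug once both thin sleeves have rolled up to the stop pad and all comes up solid; push then with 18 to 25 N in all, so that some newtons remain when let go.
- sleeve_a: Thin metal sleeve, a round bar 26 mm in diameter, 95 mm long, 0.39 kg, smooth and slippery, already lying in the bottom of the cradle's V. Origin at the centre of one end; its z axis runs along the bar to the other end.
- sleeve_b: The other thin sleeve, like sleeve_a (26 x 95 mm, 0.39 kg), lying in one of the tray's two grooves. Origin at one end's centre, z along the bar.
- sleeve_c: Thick sleeve, a smooth round bar 30 mm in diameter, 115 mm long, about 0.62 kg, lying in the tray's other groove. Origin at one end's centre, z along the bar. Lying on the two thin sleeves its axis is 25 mm above theirs, about 73 mm above the worktop; fingertips more than 11 mm below its axis would strike the thin sleeves. Its weight spreads them unless they are chocked.
- mid_a (a point): Middle of sleeve_a, on its axis; 47 mm above the worktop in the V.
- mid_b (a point): Middle of sleeve_b, on its axis.
- mid_c (a point): Middle of sleeve_c, on its axis.
- tray: Transport tray, fixed, grey plastic 110 x 176 mm, origin under its middle. Two V-grooves along its x axis, 48 mm either side in y; each is cut in ribs 12 mm thick at x = -32 and +32 mm, 45 mm high, nothing above 8 mm between them. Which sleeve lies in which groove changes. Sleeve axes 40 mm (thin) or 43 mm (thick) up, middles up to 10 mm off the tray's middle in x.
- saddle: Saddle chock, a loose roof-shaped aluminium piece with a black grip rib on top, 60 mm long (x), 58 mm wide (y), 76 mm high, 0.2 kg, standing on its two legs; origin under its middle at foot level. Underneath an inverted 90-degree V along x, apex 35 mm up. Astride the thick sleeve it rests on it with both flanks, its feet about 2 mm above the thin sleeves.
- saddle_grip (a point): In the saddle's grip rib, 66 mm above its feet; the rib is 46 mm (x) by 18 mm (y), from 46 to 76 mm above the feet.
- saddle_seat (a point): Point in the saddle's V, 13 mm above its feet, where the axis of the seated thick sleeve comes; axes as the saddle's.
- weight: Bystander: brass weight 30 x 50 mm, not to be disturbed.
- beaker: Bystander: clear beaker 66 x 80 mm, not to be disturbed.
- tape: Bystander: roll of black tape 62 x 19 mm, not to be disturbed.
There are look-alikes about, which are no part of the job. Leave any turquoise look-alike of the sleeve_b alone. What is shaped like the saddle but orange is not meant.

How it is judged:
By the outcome, as a careful person would: the job done as asked, in the order asked, and still so for the second after the job is handed in, with the robot touching nothing.
It also fails if it takes over 67 s, if anything falls off the work surface, if the arm or the gripper's body presses on something with over 40 N, if the wrist force passes 120 N, or if a joint passes its speed limit or range.

ROBOT

A 7-joint arm with a two-finger parallel gripper is mounted at the origin on a cart in front of the work surface, level with it; the furniture and walls round the work are solid. World frame = base frame: x ahead of the robot, y to its left, z up, the work surface at z = 0. Lengths are in m, angles in rad, forces in N, time in s.
With the tool pointing down it reaches from about 0.4 to 0.85 m from the base axis. Payload 4.5 kg.
Tool frame: the origin (TCP) lies on the centre line of the jaws, within the pads' length; the fingertips stand 17 mm ahead of it and the grasp point (between the pads) lies 2 mm behind it; z points along the fingers, y is the line along which they close (so a half turn about z gives the same grasp; the last joint's range is limited). The gripper opens to 88 mm and grips with 3 to 60 N. Pads are 18 mm wide; open, the fingers measure 123 mm over their backs; the gripper's body (75 mm by 187 mm) begins 45 mm behind the grasp point.
Start: joints at [-1.113, 0.689, -0.195, 1.565, 0.157, 0.902, -0.215], TCP at [0.257, 0.57, 0.231] pointing down, gripper open.
Joint ranges: [-3.01, 3.01], [-0.46, 2.08], [-1.47, 1.51], [0.13, 2.56], [-1, 4.14], [0.04, 2.09], [-2.66, 2.66]. Speed limits (rad/s): [2.57, 2.57, 3.14, 3.14, 3.14, 3.14, 3.14].

INTERFACE

Orientations are given as a unit quaternion [w, x, y, z].
In Python, from station import ctrl gives the robot as it stands.
- The arm moves only by the tool drive_tool, never from a script. Its argument "moves" is one flat list of numbers, 5 for each row, row after row: the shift along the tool's x, y, z in mm, then the turn about the tool's z in degrees, then the opening, from -1 (shut) to 1 (fully open). A call has 1 to 20 rows; each row shifts and turns the commanded pose from where the row before left it, along the tool's axes as they then stand; what a row does not reach is not made up. A row lasts 1/8 s, in which the tool goes at most 62.5 mm and 10.7 degrees, less where a joint would pass 70% of its speed; a pose out of reach is approached as far as the arm can. A call with a gripper value outside its range is refused whole. The fingers move at their own pace and stop on an object; the grip force is fixed at half the most. Time passes only in rows, so rows that do not move let the fingers close. It gives the time, the measured TCP pose, the force, the opening and the grip force at its end, in the units of the state.
- ctrl.read_state(): the state, without advancing time (a new reading comes with each control period).
- ctrl.capture(name): name is "side" or "top"; returns the picture (480x640x3 uint8, red, green, blue); there is no depth.
- ctrl.get_calibration(name): a dict with "fx", "fy", "cx", "cy" (pixels), "k1" (the pictures are not rectified: a ray, as slopes to the right and down, at radius r is drawn at 1 + k1 r^2 times it, then the intrinsics apply), "xyz" and "orientation" of the camera in the world. Camera axes: x right, y down, z forward; pixel columns grow to the right and rows downward; lengths in m; the calibration is good to about 2 mm. A picture is of the moment at which its call begins. get_calibration takes no time and is no camera call.
- ctrl.sign_off(): hands the job in; it is judged then, once.
The state is a dict: "clock": time; "qpos": joint angles; "joint_vel": joint speeds; "effort": joint torques, N m; "tool_pos": TCP position; "tcp_rot": TCP orientation; "ft_force": force on the tool from outside, world axes, zero at the start; "torque": the same for the moment, N m; "grip_width": finger opening in m; "finger_force": force on a finger pad.
Only numpy, scipy, OpenCV 4.12 (cv2) and the standard library are available. Lean on these libraries where they do the work, as an engineer would, in place of code of your own. Each camera call takes 0.05 s, during which the arm holds its last target. There are 200 camera calls.

## Working session

There is one attempt and no reset: what is moved stays moved. The work goes in short steps, Python scripts to look and compute and a tool call to move; the robot and the scene stay as the last step left them, time stands still between calls to the robot, and variables do not carry over. Pictures are saved under pics/ and viewed, at most 10 in all, crops included, and the job is handed in when it is done.

Besides the shell and the picture viewer there is one more tool, called after "Emit:" as name(argument=value, ...), one argument or row to a line, values as JSON. drive_tool: Moves the arm, as the interface text tells. Its arguments: {"type":"object","properties":{"moves":{"type":"array","items":{"type":"number"}}},"required":["moves"]}

```bash
ls; mkdir -p pics; python3 - <<'E'
from station import ctrl
import cv2
for n in("side","top"):
    im=ctrl.capture(n); cv2.imwrite(f"pics/{n}0.png",im[:,:,::-1]); print(n,ctrl.get_calibration(n))
s=ctrl.read_state(); print(s)
E
```

```text
pics
side {'fx': 483.88618966716814, 'fy': 483.88618966716814, 'cx': 322.11963735693814, 'cy': 234.90408965644372, 'k1': -0.043203154698668006, 'xyz': array([ 0.54294291, -1.06325199,  0.99676713]), 'orientation': array([-4.27059758e-01,  9.04025938e-01,  1.88806400e-02,  7.66645149e-04])}
top {'fx': 441.7275576989148, 'fy': 441.7275576989148, 'cx': 316.62535002384334, 'cy': 243.0304851184825, 'k1': -0.03285249146880264, 'xyz': array([0.29316135, 0.02705667, 1.17607912]), 'orientation': array([ 0.07344301, -0.68334582,  0.72252239, -0.07487328])}
{'clock': 0.1, 'qpos': array([-1.11321588,  0.6899033 , -0.19454481,  1.56620684,  0.15731307,
        0.9025037 , -0.21509561]), 'joint_vel': array([-0.00056673, -0.0014378 , -0.00030662, -0.00514586, -0.00066863,
       -0.00125621,  0.00107154]), 'effort': array([-3.04481779e-03, -5.28503215e+01, -1.27136707e+00, -1.53837812e+01,
       -5.25569427e-02,  1.95592824e-03,  1.55211438e-05]), 'tool_pos': array([0.25680369, 0.56918288, 0.22979773]), 'tcp_rot': array([-1.15851957e-04,  2.10257407e-01,  9.77645724e-01, -8.05449401e-04]), 'ft_force': array([ 0.28881161, -0.4682986 , -0.20554312]), 'torque': array([-0.01891508, -0.02108104, -0.00686372]), 'finger_force': 0.0, 'grip_width': 0.0878432918298337}
```

View pics/side0.png

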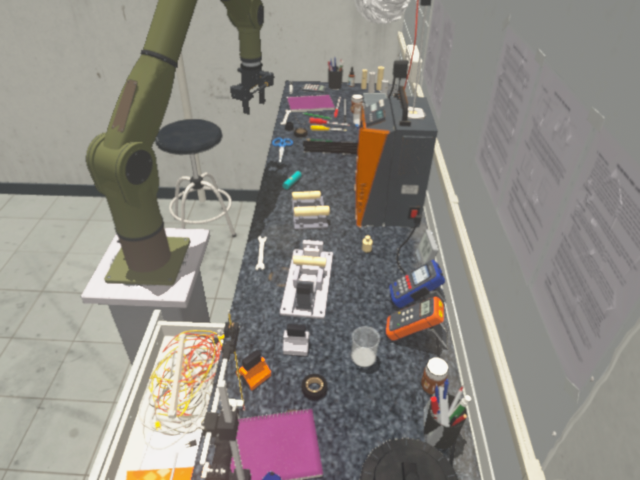

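View pics/top0.png

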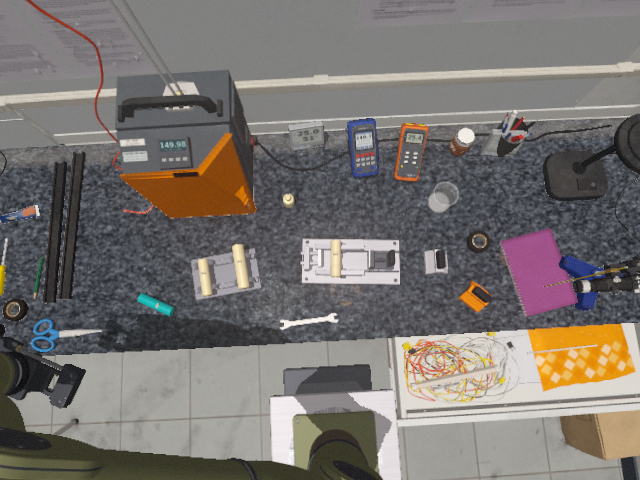

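The side view shows the tray with two cream sleeves at (308,203), the cradle at (307,280) and a grey saddle at (296,338). The decoys are an orange saddle at (255,370) and a turquoise bar at (292,180). In the top view the same things are at: sleeves (205,276) and (240,266), cradle (350,261), saddle (436,262), orange (475,295), turquoise (155,303). I'll confirm these in enlarged crops.

```bash
cat > h.py <<'E'
import numpy as np,cv2
from scipy.spatial.transform import Rotation as R
from station import ctrl
C={}
def cal(n):
    if n not in C:
        c=ctrl.get_calibration(n); q=c["orientation"]
        C[n]=(c,R.from_quat([q[1],q[2],q[3],q[0]]).as_matrix())
    return C[n]
def ray(n,u,v):
    c,M=cal(n); d=np.array([(u-c["cx"])/c["fx"],(v-c["cy"])/c["fy"]]); s=d.copy()
    for _ in range(10): s=d/(1+c["k1"]*(s@s))
    r=M@np.array([s[0],s[1],1]); return c["xyz"],r/np.linalg.norm(r)
def plane(n,u,v,z):
    o,r=ray(n,u,v); return o+r*(z-o[2])/r[2]
def tri(pt,ps):
    o1,r1=ray("top",*pt);o2,r2=ray("side",*ps)
    A=np.stack([r1,-r2],1);k=np.linalg.lstsq(A,o2-o1,rcond=None)[0]
    a=o1+k[0]*r1;b=o2+k[1]*r2; return (a+b)/2,np.linalg.norm(a-b)
def proj(n,p):
    c,M=cal(n); q=M.T@(np.array(p)-c["xyz"]); s=q[:2]/q[2]; s=s*(1+c["k1"]*(s@s))
    return s[0]*c["fx"]+c["cx"],s[1]*c["fy"]+c["cy"]
def crop(n,x,y,w,h,k,f):
    im=ctrl.capture(n)[y:y+h,x:x+w,::-1]
    cv2.imwrite(f,cv2.resize(im,None,fx=k,fy=k,interpolation=cv2.INTER_CUBIC))
E
python3 - <<'E'
from h import *
T=cv2.imread("pics/top0.png");S=cv2.imread("pics/side0.png")
a=cv2.resize(T[225:315,185:505],None,fx=2.5,fy=2.5,interpolation=2)
# two side crops next to each other
b=cv2.resize(S[180:235,280:350],None,fx=5,fy=5,interpolation=2)
c=cv2.resize(S[235:325,270:350],None,fx=4,fy=4,interpolation=2)
d=cv2.resize(S[320:390,235:325],None,fx=3.5,fy=3.5,interpolation=2)
out=np.zeros((590,800,3),np.uint8)
out[:225,:800]=a
c=cv2.resize(c,(320,360)); out[228:588,0:320]=c
out[228:228+220,325:605]=cv2.resize(b,(280,220))
out[228:228+148,610:800]=cv2.resize(d,(190,148))
cv2.imwrite("pics/crop1.png",out)
E
```

```text
(no output)
```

View pics/crop1.png

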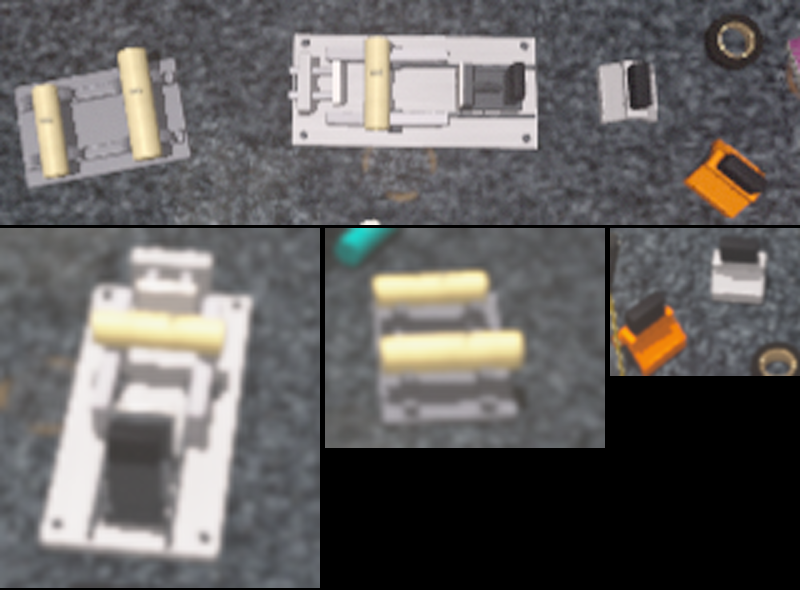

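Naming the candidates, top-view pixels:
- **Cream bars:** the tray has a shorter, thinner one at (205,276), which is sleeve_b, and a longer, thicker one at (240,266), which is sleeve_c. sleeve_a lies on the cradle at (336,258).
- **Saddle:** the grey one with the black rib at (436,262). The orange one at (475,295) is the decoy.
- **Turquoise bar:** at (155,303), also a decoy.

Next I measure them.

```bash
cat > m.py <<'E'
from h import *
def yellow(im,box):
    x0,y0,x1,y1=box; hsv=cv2.cvtColor(im,cv2.COLOR_RGB2HSV)
    m=cv2.inRange(hsv,(20,50,110),(36,255,255)); k=np.zeros_like(m);k[y0:y1,x0:x1]=m[y0:y1,x0:x1]
    cs,_=cv2.findContours(k,cv2.RETR_EXTERNAL,cv2.CHAIN_APPROX_NONE)
    out=[]
    for c in cs:
        if cv2.contourArea(c)<120: continue
        (cx,cy),(w,h),a=cv2.minAreaRect(c)
        b=cv2.boxPoints(((cx,cy),(w,h),a)); 
        e=sorted([(np.linalg.norm(b[i]-b[(i+1)%4]),i) for i in range(4)])
        ends=[(b[i]+b[(i+1)%4])/2 for _,i in e[:2]]
        out.append(((cx,cy),max(w,h),min(w,h),ends))
    return out
def sleeves(T,S,tb=(185,225,440,315),sb=(270,170,350,300)):
    t=sorted(yellow(T,tb),key=lambda o:o[0][0]); s=sorted(yellow(S,sb),key=lambda o:o[0][1]); res=[]
    for a,b in zip(t,s):
        p,g=tri(a[0],b[0])
        E=[plane("top",*e,p[2]) for e in a[3]]; E.sort(key=lambda e:e[0]); d=E[1]-E[0]
        print("top",np.round(a[0],1),round(a[1],1),round(a[2],1),"side",np.round(b[0],1),"mid",np.round(p*1000,1),"gap",round(g*1e3,1),"len",round(np.linalg.norm(d)*1e3,1),"dir deg from +x",round(np.degrees(np.arctan2(d[1],d[0])),2))
        res.append(p)
    return res
E
python3 - <<'E'
from m import *
T=cv2.imread("pics/top0.png")[:,:,::-1].copy();S=cv2.imread("pics/side0.png")[:,:,::-1].copy()
sleeves(T,S)
hsv=cv2.cvtColor(T,cv2.COLOR_RGB2HSV)
def big(m,box):
    x0,y0,x1,y1=box;k=np.zeros_like(m);k[y0:y1,x0:x1]=m[y0:y1,x0:x1]
    k=cv2.morphologyEx(k,cv2.MORPH_CLOSE,np.ones((3,3),np.uint8))
    c=max(cv2.findContours(k,0,1)[0],key=cv2.contourArea); return c
# cradle base : bright low saturation
c=big(cv2.inRange(hsv,(0,0,165),(180,60,255)),(285,225,415,300))
b=cv2.boxPoints(cv2.minAreaRect(c)); P=np.array([plane("top",*p,.01) for p in b])*1e3
print("cradle box px",b.round(1).tolist(),"\nworld",P.round(1).tolist(),"sides",[round(np.linalg.norm(P[i]-P[(i+1)%4]),1) for i in range(4)])
# saddle rib black and body
for n,im,bx in(("top",T,(423,240,455,280)),("side",S,(278,320,315,360))):
    g=cv2.cvtColor(im,cv2.COLOR_RGB2HSV)
    for nm,m in(("black",cv2.inRange(g,(0,0,0),(180,255,48))),("white",cv2.inRange(g,(0,0,130),(180,60,255)))):
        c=big(m,bx);r=cv2.minAreaRect(c);print(n,nm,np.round(r[0],1),np.round(r[1],1),round(r[2],1),"bbox",cv2.boundingRect(c),cv2.boxPoints(r).round(1).tolist())
# chock grip black
for n,im,bx in(("top",T,(365,240,402,280)),("side",S,(285,275,325,312))):
    g=cv2.cvtColor(im,cv2.COLOR_RGB2HSV);c=big(cv2.inRange(g,(0,0,0),(180,255,60)),bx);print(n,"chockblack",cv2.boundingRect(c),cv2.minAreaRect(c))
x=cv2.resize(T[235:290,355:460],None,fx=7.6,fy=7.6,interpolation=2);y=cv2.resize(S[235:355,270:330],None,fx=2,fy=2)
cv2.imwrite("pics/crop2.png",x)
E
```

```text
top [204.5 276.8] 36.6 10.2 side [305.5 194. ] mid [458.6 311.1  46.7] gap 4.8 len 95.9 dir deg from +x 7.84
top [240.2 265.9] 44.6 11.5 side [311.5 210.2] mid [483.1 218.6  46.7] gap 3.0 len 117.4 dir deg from +x 7.89
cradle box px [[300.6000061035156, 282.6000061035156], [301.20001220703125, 238.10000610351562], [399.6000061035156, 239.5], [399.0, 284.0]] 
world [[437.1, 66.2, 10.0], [557.6, 58.7, 10.0], [538.7, -207.0, 10.0], [418.7, -194.0, 10.0]] sides [np.float64(120.7), np.float64(266.3), np.float64(120.8), np.float64(260.8)]
top black [437.3 259.1] [16.   2.3] 86.4 bbox (436, 251, 4, 17) [[435.70001220703125, 251.10000610351562], [438.0, 251.0], [439.0, 267.0], [436.70001220703125, 267.1000061035156]]
top white [435.5 261. ] [24. 23.] 90.0 bbox (424, 249, 24, 25) [[424.0, 249.0], [447.0, 249.0], [447.0, 273.0], [424.0, 273.0]]Traceback (most recent call last):
  File "<stdin>", line 17, in <module>
  File "<stdin>", line 8, in big
ValueError: max() iterable argument is empty
```

```bash
python3 - <<'E'
from m import *
T=cv2.imread("pics/top0.png")[:,:,::-1].copy();S=cv2.imread("pics/side0.png")[:,:,::-1].copy()
print(yellow(S,(280,170,350,300)));print(yellow(T,(300,225,400,315)))
print("side col 308",S[188:218,308].tolist()); print("a side col 310", S[252:270,310].tolist())
print("top row262",T[262,425:452].tolist());print("saddle side col 297",S[320:358,297].tolist())
print("top row 262 chock",T[262,364:402].sum(1).tolist())
cv2.imwrite("pics/crop2.png",np.vstack([cv2.resize(T[238:288,360:460],(800,400),interpolation=2)]))
E
```

```text
[((311.5072326660156, 210.15875244140625), 35.3271598815918, 9.172347068786621, [array([329.1526 , 209.35669], dtype=float32), array([293.86188, 210.96082], dtype=float32)]), ((305.5, 194.0), 29.0, 8.0, [array([320., 194.], dtype=float32), array([291., 194.], dtype=float32)])]
[((335.5, 258.0), 36.0, 9.0, [array([335.5, 240. ], dtype=float32), array([335.5, 276. ], dtype=float32)])]
side col 308 [[92, 92, 93], [93, 93, 94], [125, 119, 107], [203, 185, 145], [242, 232, 181], [246, 242, 195], [246, 241, 188], [241, 229, 168], [223, 202, 144], [194, 171, 123], [175, 157, 123], [172, 161, 149], [172, 166, 168], [166, 162, 166], [140, 136, 139], [112, 108, 108], [104, 99, 98], [132, 124, 113], [210, 191, 155], [245, 239, 193], [247, 246, 213], [247, 246, 209], [246, 242, 190], [242, 231, 170], [228, 212, 150], [204, 181, 130], [183, 163, 120], [173, 157, 128], [170, 161, 153], [165, 160, 162]]
a side col 310 [[179, 168, 161], [177, 167, 160], [177, 167, 160], [193, 180, 164], [233, 220, 179], [246, 243, 202], [247, 247, 219], [247, 247, 219], [247, 245, 202], [244, 236, 179], [233, 217, 1
[... 677 characters left out ...]
9], [72, 68, 71], [73, 70, 71], [68, 66, 67], [61, 59, 60], [57, 55, 55], [57, 55, 55], [57, 55, 55], [57, 55, 56], [62, 60, 60], [95, 91, 91], [138, 134, 134], [148, 142, 142], [153, 147, 147], [161, 154, 154], [163, 157, 157], [162, 156, 156], [163, 157, 157], [179, 173, 173], [216, 210, 210], [226, 221, 220], [226, 221, 221], [226, 221, 220], [227, 221, 221], [224, 219, 217], [184, 177, 176], [151, 145, 145], [145, 140, 139], [134, 129, 129], [97, 94, 95], [76, 77, 81], [79, 82, 87]]
top row 262 chock [645, 649, 650, 459, 436, 726, 436, 361, 355, 350, 249, 312, 313, 309, 313, 309, 319, 307, 299, 300, 301, 338, 289, 230, 213, 195, 190, 233, 207, 209, 184, 539, 647, 650, 643, 539, 296, 275]
```

View pics/crop2.png

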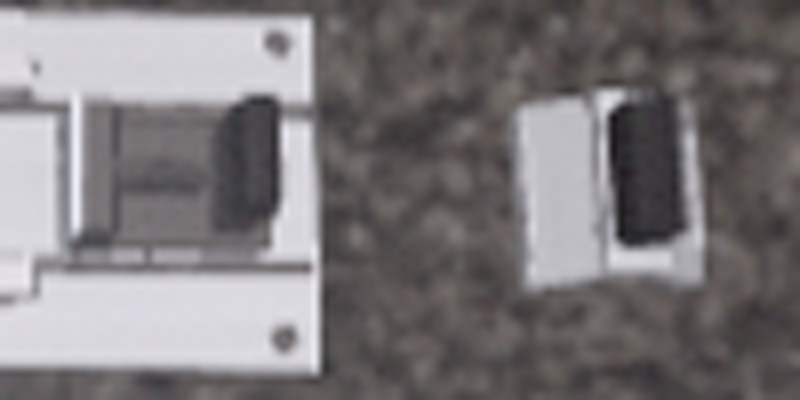

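The crop (8x, offset (360,238)) shows the grey saddle with its left foot edge from px (424.8,250.9) to (426,274.2). Its black rib lies about from (441,249.9) to (443.5,268.2). The chock grip plate is at about x 389-395, y 250-266, and the chock nose is at the white line x≈369.6.

```bash
python3 - <<'E'
from m import *
T=cv2.imread("pics/top0.png")[:,:,::-1].copy();S=cv2.imread("pics/side0.png")[:,:,::-1].copy()
def mean(im,n,box):
    x0,y0,x1,y1=box;h=cv2.cvtColor(im,cv2.COLOR_RGB2HSV);return cv2.inRange(h,(18,45,120),(36,255,255))[y0:y1,x0:x1]
m=mean(S,"s",(285,250,335,272));ys,xs=np.nonzero(m)
print("a side mask",xs.min()+285,xs.max()+285,ys.min()+250,ys.max()+250)
sa=((xs.min()+xs.max())/2+285,(ys.min()+ys.max())/2+250)
print("a tri",tri((335.5,258),sa))
for nm,t,z in(("b",(204.5,276.8),.040),("c",(240.2,265.9),.043),("a",(335.5,258),.047)):
    print(nm,(plane("top",*t,z)*1e3).round(1), "expected side px",np.round(proj("side",plane("top",*t,z)),1))
# table/base features tri: cradle corners (top px / side px from crops)
for t,s in(((301.2,238.1),(332.5,252)),((300.6,282.6),(294,249.5)),((399.6,239.5),(324,316.5)),((399,284),(281,313.5))):
    p,g=tri(t,s);print("corner",(p*1e3).round(1),round(g*1e3,1),"exp side",np.round(proj("side",plane("top",*t,.01)),1))
def show(nm,p,z): print(nm,(plane("top",*p,z)*1e3).round(1))
A=plane("top",424.8,250.9,0);B=plane("top",426,274.2,0);d=A-B;print("saddle foot edge",A*1e3,B*1e3,np.degrees(np.arctan2(d[1],d[0])))
A=plane("top",448,250,0);B=plane("top",448.1,273.8,0);d=A-B;print("saddle far foot edge",A*1e3,B*1e3,np.degrees(np.arctan2(d[1],d[0])))
A=plane("top",441,249.9,.076);B=plane("top",443.5,268.2,.076);d=A-B;print("rib",A*1e3,B*1e3,np.degrees(np.arctan2(d[1],d[0])))
A=plane("top",335.5,240,.047);B=plane("top",335.5,276,.047);d=A-B;print("a yaw",A*1e3,B*1e3,np.degrees(np.arctan2(d[1],d[0])))
show("grip right edge top",(395,250),.084);show("grip right edge bot",(394.5,265.5),.084)
show("chock nose edge",(369.6,250),.056);show("nose bot",(369.6,268),.056)
s=ctrl.read_state();print("tcp px top",proj("top",s["tool_pos"]),"side",proj("side",s["tool_pos"]))
E
```

```text
a side mask 293 325 255 266
a tri (array([ 0.48895374, -0.02898528,  0.04894527]), np.float64(0.004271396975991682))
b [462.1 313.5  40. ] expected side px [307.2 195.1]
c [485.1 219.6  43. ] expected side px [312.6 210.8]
a [491.4 -28.7  47. ] expected side px [310.6 260.8]
corner [556.4  58.4   7.8] 3.4 exp side [333.5 251.3]
corner [436.3  65.9   5.6] 2.6 exp side [294.6 248.3]
corner [ 537.5 -206.8   11.5] 2.1 exp side [324.9 316.8]
corner [ 419.8 -195.2    3.2] 0.9 exp side [280.4 311.5]
saddle foot edge [ 505.55167491 -274.35811769    0.        ] [ 441.91375392 -270.85250312    0.        ] -3.1530589620653866
saddle far foot edge [ 504.46672522 -337.79780776    0.        ] [ 439.58862842 -330.47285107    0.        ] -6.441609056222224
rib [ 492.07672097 -296.40462817   76.        ] [ 444.94447407 -297.39404255   76.        ] 1.2025937033249994
a yaw [539.1463009  -31.74076369  47.        ] [444.4975119  -25.66204172  47.        ] -3.674716170300206
grip right edge top [ 496.9 -177.9   84. ]
grip right edge bot [ 457.6 -173.    84. ]
chock nose edge [ 505.8 -117.6   56. ]
nose bot [ 459.  -113.8   56. ]
tcp px top (np.float64(61.25993013590477), np.float64(368.2187522096252)) side (np.float64(254.78423981970684), np.float64(110.09198535426205))
```

Measured heights match the text to within about 2–7 mm (a 49/47, b 47/40, c 47/43), which fits the calibration error. The cradle origin is about (491,-28), yaw -4°. Next is the move planner.

```bash
cat > go.py <<'E'
import sys
from h import *
# usage: go.py x y z yaw(world deg of tool y) ; mm. gives turn first, then shifts along tool axes after the turn
x,y,z,yw=map(float,sys.argv[1:5]); s=ctrl.read_state(); q=s["tcp_rot"]; M=R.from_quat([q[1],q[2],q[3],q[0]])
a=np.degrees(np.arctan2(*M.as_matrix()[1::-1,1])); t=-(((yw-a)+180)%360-180)
N=M*R.from_euler("z",t,degrees=True); d=np.array([x,y,z])-s["tool_pos"]*1e3
print("clock",round(s["clock"],2),"tcp",(s["tool_pos"]*1e3).round(1),"tooly yaw",a.round(1),"turn",t.round(1),"shift",N.inv().apply(d).round(1),"F",s["ft_force"].round(1),"w",(s["grip_width"]*1e3).round(1),"q7",s["qpos"][6].round(2))
E
python3 go.py 462 313.5 120 97.85
```

```text
Traceback (most recent call last):
  File "go.py", line 7, in <module>
    print("clock",round(s["clock"],2),"tcp",(s["tool_pos"]*1e3).round(1),"tooly yaw",a.round(1),"turn",t.round(1),"shift",N.inv().apply(d).round(1),"F",s["ft_force"].round(1),"w",(s["grip_width"]*1e3).round(1),"q7",s["qpos"][6].round(2))
                                                                                                                                                                                   ^^^^^^^^^^^^^^^^^^^^^^^^^^^
AttributeError: 'float' object has no attribute 'round'
```

```bash
sed -i 's/(s\["grip_width"\]\*1e3).round(1)/round(s["grip_width"]*1e3,1)/' go.py; python3 go.py 462 313.5 120 97.85
```

```text
clock 0.1 tcp [256.8 569.2 229.8] tooly yaw 65.7 turn -32.1 shift [-168.4 -281.2  110.1] F [ 0.3 -0.5 -0.2] w 87.8 q7 -0.22
```

Emit:
drive_tool(
  moves=[0, 0, 0, -10.7, 1, 0, 0, 0, -10.7, 1, 0, 0, 0, -10.7, 1, -18.7, -31.2, 0, 0, 1, -18.7, -31.2, 0, 0, 1, -18.7, -31.2, 0, 0, 1, -18.7, -31.2, 12, 0, 1, -18.7, -31.2, 16, 0, 1, -18.7, -31.2, 16, 0, 1, -18.7, -31.2, 22, 0, 1, -18.7, -31.2, 22, 0, 1, -18.7, -31.2, 22, 0, 1, 0, 0, 0, 0, 1],
)

```text
clock: 1.72
tool_pos: [0.4632, 0.3098, 0.1185]
tcp_rot: [-0.001, -0.065, 0.998, -0.003]
ft_force: [-0.8, 0.3, 0.1]
grip_width: 0.0878
finger_force: 0.0
```

```bash
python3 go.py 462 313.5 48 97.85; python3 - <<'E'
from h import *
s=ctrl.read_state();p=s["tool_pos"]
print(proj("top",p),proj("side",p))
x,y=map(int,proj("top",p)); crop("top",max(x-50,0),y-40,100,75,4,"pics/t1.png")
x,y=map(int,proj("side",p)); crop("side",x-50,y-35,100,75,4,"pics/s1.png")
cv2.imwrite("pics/ts1.png",np.hstack([cv2.imread("pics/t1.png"),cv2.imread("pics/s1.png")]))
E
```

```text
clock 1.73 tcp [463.2 309.8 118.5] tooly yaw 97.5 turn -0.4 shift [ 0.5  4.2 70.5] F [-0.8  0.3  0.1] w 87.8 q7 0.62
(np.float64(197.8850211037717), np.float64(271.953269114466)) (np.float64(307.4523098244244), np.float64(176.4063644786151))
```

View pics/ts1.png

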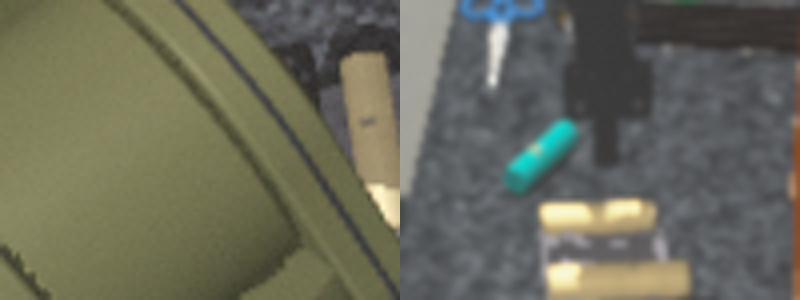

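The side crop shows the open gripper above sleeve_b. The top view is hidden by the arm. The finger at px x≈308.5 is about 2 px right of the sleeve's middle (306), so I shift 4 mm and go down.

Emit:
drive_tool(
  moves=[4, 3, 20, 0, 1, 0, 0, 30, 0, 0.4, 0, 0, 20, 0, 0.4, 0, 0, 0, 0, -1, 0, 0, 0, 0, -1, 0, 0, 0, 0, -1, 0, 0, 0, 0, -1, 0, 0, 0, 0, -1, 0, 0, 0, 0, -1],
)

```text
clock: 2.95
tool_pos: [0.4577, 0.3168, 0.0507]
tcp_rot: [0.0, -0.068, 0.998, 0.0]
ft_force: [-0.2, -0.3, -0.1]
grip_width: 0.0101
finger_force: 0.0
```

```bash
python3 - <<'E'
from h import *
s=ctrl.read_state();print(s["grip_width"],s["finger_force"],s["ft_force"])
crop("side",260,160,100,75,8,"pics/s2.png")
E
```

```text
0.010062485320156606 0.0 [-0.1540504  -0.29303546 -0.13621334]
```

View pics/s2.png

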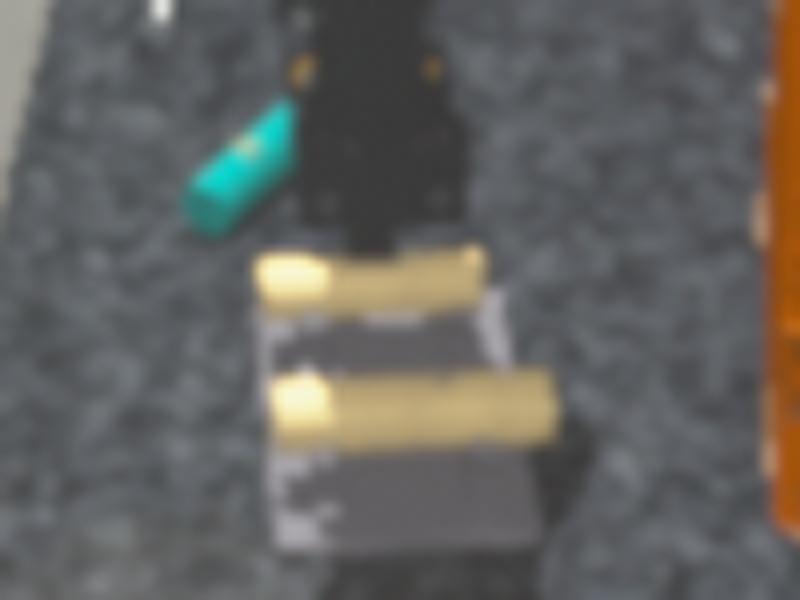

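```bash
python3 - <<'E'
from h import *
for nm,p in(("open tip outer",(.463,.249,.1015)),("open tip inner",(.463,.266,.1015)),("far finger tip outer",(.463,.371,.1015)),("now tcp",(.4577,.3168,.0507)),("now near tip outer",(.4577,.294,.0337)),("body front bottom",(.4577,.222,.0937)),("body bottom mid",(.4577,.316,.0937)),("sleeve top",(.459,.3125,.053)),("sleeve if y290",(.459,.290,.053))):
    print(nm,np.round(proj("top",p),1),np.round(proj("side",p),1))
E
```

```text
open tip outer [224.4 271.7] [306.3 190.9]
open tip inner [217.5 272.1] [306.6 187.9]
far finger tip outer [175.  274.4] [308.4 171. ]
now tcp [202.2 278. ] [306.  191.9]
now near tip outer [212.6 278.4] [305.6 199.8]
body front bottom [235.9 273.7] [304.2 197.5]
body bottom mid [198.1 275.7] [306.  181.6]
sleeve top [203.6 277.3] [306.3 192.1]
sleeve if y290 [212.4 276.8] [305.9 195.8]
```

The side crop shows the gripper about 9 px (28 mm) further to +y than predicted: the near finger is hidden behind sleeve_b. I'll check where the arm really is against the reported pose, using the start pictures.

```bash
python3 - <<'E'
from h import *
print("base",proj("top",(0,0,0)),proj("side",(0,0,0)))
T=cv2.imread("pics/top0.png");S=cv2.imread("pics/side0.png")
p=np.array([.2568,.5692,.2298]);u=np.array([np.cos(np.radians(65.7)),np.sin(np.radians(65.7)),0])
out=[]
for im,n,(x,y,w,h) in((T,"top",(0,330,100,90)),(S,"side",(220,50,70,63))):
    k=400/w; c=cv2.resize(im[y:y+h,x:x+w],(400,360),interpolation=2)
    for s,col in((-.053,(0,0,255)),(.053,(0,255,0)),(0,(255,255,0))):
        for dz in(-.017,):
            q=np.array(proj(n,p+u*s+[0,0,dz]));print(n,s,q.round(1)); cv2.circle(c,tuple(int(v) for v in (q-[x,y])*k),4,col,-1)
    out.append(c)
cv2.imwrite("pics/chk.png",np.hstack(out))
E
```

```text
base (np.float64(335.8136298893247), np.float64(456.29581656225037)) (np.float64(149.56150280830101), np.float64(259.934694399416))
top -0.053 [ 87.5 377.2]
top 0.053 [ 44.2 358.3]
top 0 [ 65.7 367.7]
side -0.053 [247.1 120.2]
side 0.053 [262.8 108.9]
side 0 [255.1 114.4]
```

View pics/chk.png

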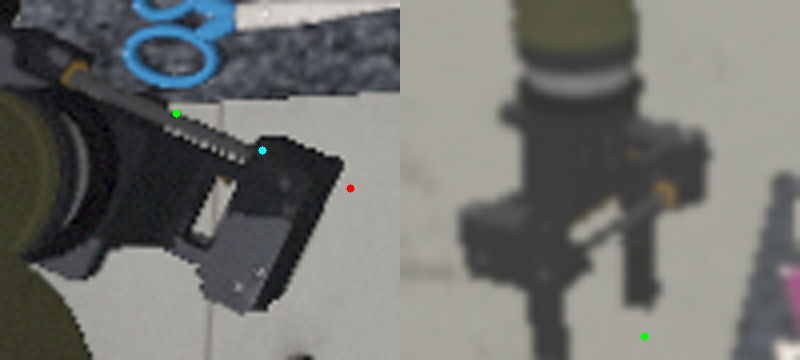

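```bash
python3 - <<'E'
from h import *
S=cv2.imread("pics/side0.png"); print("start dark col 246..250 rows",[ (x,[int(v) for v in S[104:126,x].sum(1)]) for x in (246,249)])
def zy(u,v,y=None,z=None):
    o,r=ray("side",u,v)
    k=((y-o[1])/r[1]) if y is not None else (z-o[2])/r[2]
    return (o+r*k)*1e3
# hypothesis A: tip z ; expected tips: ts1 101.5, now 33.7, start 212.8
print("ts1 A",zy(308.5,182.3,y=.249)," B y(exp .249)",zy(308.5,182.3,z=.1015))
print("now A",zy(306,191.9,y=.294)," B y(exp .294)",zy(306,191.9,z=.0337))
u=np.radians(65.7);y=.5692+.062*np.sin(u)
print("start far tip A",zy(262,103.4,y=y)," B",zy(262,103.4,z=.2128),y)
E
python3 -c "
from station import ctrl
s=ctrl.read_state();print(s['qpos'].round(3),s['tool_pos'])"
```

```text
start dark col 246..250 rows [(246, [184, 185, 185, 187, 185, 186, 185, 186, 203, 289, 413, 472, 484, 487, 488, 487, 486, 482, 483, 484, 484, 482]), (249, [447, 447, 418, 337, 305, 303, 303, 305, 307, 314, 372, 457, 483, 488, 490, 491, 490, 494, 488, 487, 486, 486])]
ts1 A [470.06252911 249.         135.08070312]  B y(exp .249) [467.2223146  300.13965231 101.5       ]
now A [459.06859481 294.          66.46452388]  B y(exp .294) [456.11460775 341.80134413  33.7       ]
start far tip A [275.77262368 625.70700315 230.87335565]  B [269.46801112 665.56260378 212.8       ] 0.6257070031513976
[-0.543  0.883 -0.247  1.897  0.481  0.42   0.561] [0.45759736 0.3168478  0.05056412]
```

The tip appears 20–30 mm higher than stated (or further away in y). The closed fingers most likely sit above sleeve_b, so I probe gently downward to find out.

Emit:
drive_tool(
  moves=[0, 0, 2, 0, -1, 0, 0, 2, 0, -1, 0, 0, 2, 0, -1],
)

```text
clock: 3.38
tool_pos: [0.4576, 0.3169, 0.0451]
tcp_rot: [0.0, -0.068, 0.998, -0.0]
ft_force: [-4.3, -2.5, 21.2]
grip_width: 0.0001
finger_force: 10.7
```

Contact at reported z≈46 mm with the force nearly vertical: the tips rest on top of sleeve_b (53 mm). So the real tool stands about 23 mm higher than reported, and y is centred to about 1.5 mm. I'll open, go deeper by that amount and grip.

Emit:
drive_tool(
  moves=[0, 0, -12, 0, -1, 0, 0, 0, 0, 0.4, 0, 0, 0, 0, 0.4, 0, 0, 0, 0, 0.4, 0, 1, 0, 0, 0.4, 0, 0, 0, 0, 0.4, 0, 0, 8, 0, 0.4, 0, 0, 6, 0, 0.4, 0, 0, 4, 0, 0.4],
)

```text
clock: 4.5
tool_pos: [0.4572, 0.3177, 0.0378]
tcp_rot: [-0.0, -0.068, 0.998, -0.0]
ft_force: [0.1, -0.2, 0.2]
grip_width: 0.0617
finger_force: 0.0
```

No contact at 38 mm, well below the earlier contact height, so the fingers are straddling the sleeve. I go on down and grip.

Emit:
drive_tool(
  moves=[0, 0, 6, 0, 0.4, 0, 0, 6, 0, 0.4, 0, 0, 2, 0, 0.4, 0, 0, 0, 0, -1, 0, 0, 0, 0, -1, 0, 0, 0, 0, -1, 0, 0, 0, 0, -1, 0, 0, 0, 0, -1, 0, 0, 0, 0, -1],
)

```text
clock: 5.62
tool_pos: [0.4583, 0.3122, 0.0245]
tcp_rot: [-0.0, -0.067, 0.998, -0.004]
ft_force: [1.6, -8.6, 3.1]
grip_width: 0.0251
finger_force: 30.0
```

Emit:
drive_tool(
  moves=[0, 0, -15, 0, -1, 0, 0, -30, 0, -1, 0, 0, -35, 0, -1],
)

```text
clock: 6.0
tool_pos: [0.4567, 0.3185, 0.1055]
tcp_rot: [-0.001, -0.069, 0.998, 0.0]
ft_force: [0.3, -0.3, -3.7]
grip_width: 0.0253
finger_force: 30.0
```

```bash
python3 go.py 488 -79 90 86
```

```text
clock 6.0 tcp [456.7 318.5 105.5] tooly yaw 97.9 turn 11.9 shift [ -59.  -394.3   15.2] F [ 0.3 -0.3 -3.7] w 25.3 q7 0.6
```

Emit:
drive_tool(
  moves=[0, 0, 0, 6, -1, 0, 0, 0, 6, -1, -5, -30, 0, 0, -1, -6, -40, 0, 0, -1, -6, -40, 0, 0, -1, -6, -40, 0, 0, -1, -6, -40, 0, 0, -1, -6, -40, 0, 0, -1, -6, -40, 0, 0, -1, -6, -40, 0, 0, -1, -6, -40, 0, 0, -1, -6, -44, 0, 0, -1, 0, 0, 0, 0, -1, 0, 0, 0, 0, -1],
)

```text
clock: 7.75
tool_pos: [0.488, -0.0784, 0.1049]
tcp_rot: [0.001, 0.036, 0.999, 0.001]
ft_force: [0.2, -0.1, -3.1]
grip_width: 0.0248
finger_force: 30.0
```

```bash
python3 go.py 488 -79 36 86; python3 - <<'E'
from h import *
p=ctrl.read_state()["tool_pos"]
crop("side",265,225,80,100,5,"pics/s3.png")
crop("top",290,215,130,90,3,"pics/t3.png")
a=cv2.imread("pics/s3.png");b=cv2.imread("pics/t3.png");o=np.zeros((500,800,3),np.uint8);o[:,:400]=a;o[:270,400:790]=b;cv2.imwrite("pics/st3.png",o)
for nm,q in(("tcp+23",p+[0,0,.0235]),):print(nm,proj("side",q))
E
```

```text
clock 7.75 tcp [488.  -78.4 104.9] tooly yaw 85.8 turn -0.2 shift [ 0.  -0.7 68.9] F [ 0.2 -0.1 -3.1] w 24.8 q7 1.0
tcp+23 (np.float64(308.43563321768426), np.float64(250.99824102278433))
```

View pics/st3.png

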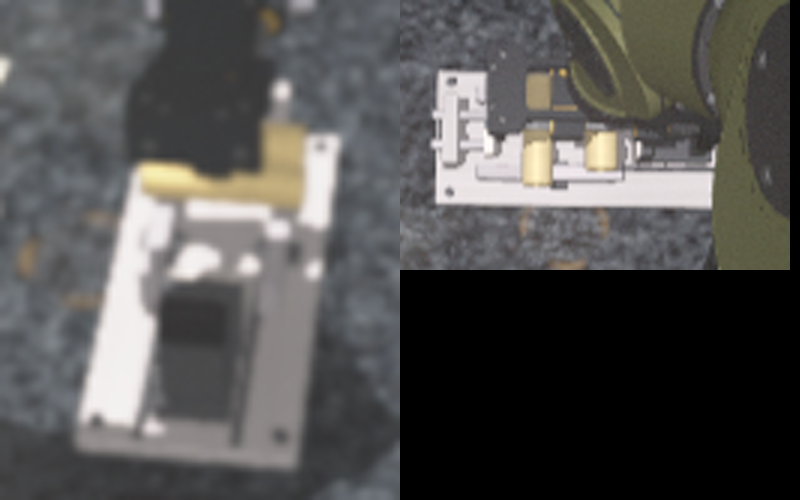

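The held sleeve_b is above the cradle between sleeve_a and the chock. Its near end is at top px (357,271.7), and sleeve_a's near end is at (336,277.3). I check its x offset.

```bash
python3 - <<'E'
from h import *
T=cv2.imread("pics/t3.png")
hsv=cv2.cvtColor(T,cv2.COLOR_BGR2HSV);m=cv2.inRange(hsv,(18,60,110),(36,255,255))
for c in cv2.findContours(m,0,1)[0]:
    if cv2.contourArea(c)>200: x,y,w,h=cv2.boundingRect(c);print("box px",290+x/3,215+y/3,290+(x+w)/3,215+(y+h)/3)
for z in(.115,.125):print("b near end",plane("top",356.7,271.9,z)*1e3)
print("a near end",plane("top",335.7,277.3,.047)*1e3)
E
```

```text
box px 352.0 258.6666666666667 362.3333333333333 272.0
box px 331.3333333333333 255.0 341.3333333333333 276.6666666666667
box px 332.3333333333333 238.33333333333334 341.3333333333333 251.0
box px 352.0 215.0 366.0 233.66666666666666
box px 344.6666666666667 215.0 363.0 244.0
b near end [442.47983058 -74.40493154 115.        ]
b near end [441.07259833 -73.44872005 125.        ]
a near end [441.11000809 -25.96015267  47.        ]
```

Emit:
drive_tool(
  moves=[0, 0, 20, 0, -1, 0, -0.5, 20, 0, -1, 0, 0, 12, 0, -1, 0, 0, 7, 0, -1, 0, 0, 4, 0, -1, 0, 0, 2, 0, -1, 0, 0, 2, 0, -1],
)

```text
clock: 8.72
tool_pos: [0.4878, -0.0799, 0.0377]
tcp_rot: [0.0, 0.037, 0.999, 0.0]
ft_force: [-0.5, 0.6, -4.2]
grip_width: 0.0249
finger_force: 30.0
```

Emit:
drive_tool(
  moves=[0, 0, 1, 0, -1, 0, 0, 1, 0, -1, 0, 0, 1, 0, -1],
)

```text
clock: 9.1
tool_pos: [0.4877, -0.0799, 0.0354]
tcp_rot: [0.0, 0.036, 0.999, -0.0]
ft_force: [-2.1, 0.9, 15.8]
grip_width: 0.025
finger_force: 30.0
```

Contact exactly where predicted. Release with a small opening, then lift.

Emit:
drive_tool(
  moves=[0, 0, -1, 0, -0.2, 0, 0, 0, 0, -0.2, 0, 0, 0, 0, -0.2, 0, 0, -15, 0, -0.2, 0, 0, -35, 0, -0.2, 0, 0, -30, 0, -0.2],
)

```text
clock: 9.85
tool_pos: [0.4873, -0.08, 0.1163]
tcp_rot: [-0.0, 0.037, 0.999, -0.0]
ft_force: [-0.5, 0.1, 0.1]
grip_width: 0.0352
finger_force: 0.0
```

```bash
python3 go.py 480.7 -171 70 86; python3 - <<'E'
from m import *
T=ctrl.capture("top");S=ctrl.capture("side")
print(yellow(T,(320,225,400,300)));print(yellow(S,(270,235,340,320)))
E
```

```text
clock 9.85 tcp [487.3 -80.  116.3] tooly yaw 85.8 turn -0.2 shift [  0.2 -91.3  46.3] F [-0.5  0.1  0.1] w 35.2 q7 1.01
[((335.5, 266.5), 19.0, 9.0, [array([335.5, 257. ], dtype=float32), array([335.5, 276. ], dtype=float32)])]
[((309.1632995605469, 263.6396179199219), 33.20180130004883, 15.290304183959961, [array([292.68066, 261.6617 ], dtype=float32), array([325.64594, 265.61755], dtype=float32)])]
```

Emit:
drive_tool(
  moves=[0, -31, 0, 0, -0.2, 0, -31, 0, 0, -0.2, 0, -30, 0, 0, -0.2, 0, 0, 15, 0, -0.2, 0, 0, 10, 0, -0.2, 0, 0, 5, 0, -0.2, 0, 0, 5, 0, -0.2],
)

```text
clock: 10.82
tool_pos: [0.481, -0.1704, 0.08]
tcp_rot: [-0.0, 0.035, 0.999, 0.0]
ft_force: [-0.0, 0.1, 0.6]
grip_width: 0.035
finger_force: 0.0
```

```bash
python3 go.py 480.7 -171.5 46 86; python3 - <<'E'
from m import *
crop("top",290,215,130,90,3,"pics/t4.png");crop("side",265,225,80,100,5,"pics/s4.png")
a=cv2.imread("pics/s4.png");b=cv2.imread("pics/t4.png");o=np.zeros((500,800,3),np.uint8);o[:,:400]=a;o[:270,400:790]=b;cv2.imwrite("pics/st4.png",o)
E
```

```text
clock 10.82 tcp [ 481.  -170.4   80. ] tooly yaw 85.9 turn -0.1 shift [ 0.2 -1.1 34. ] F [-0.   0.1  0.6] w 35.0 q7 1.14
```

View pics/st4.png

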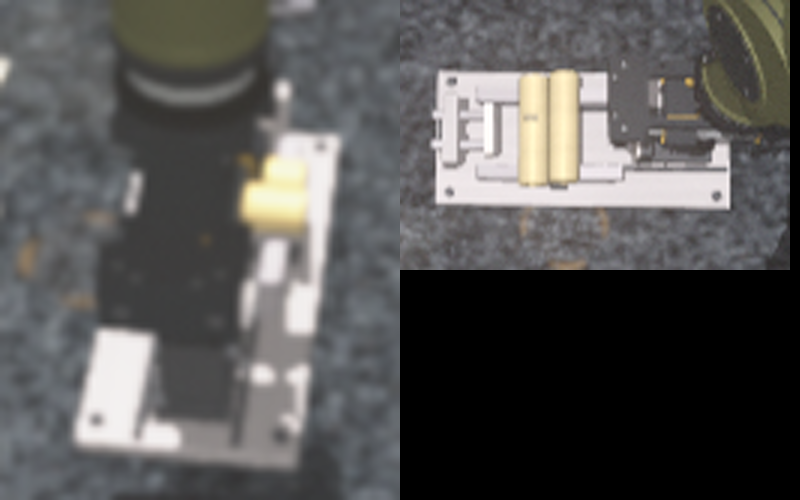

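Both thin sleeves now lie side by side at top px (335,258) and (345,257). I lower onto the chock grip.

Emit:
drive_tool(
  moves=[0, -1, 8, 0, -0.2, 0, 0, 5, 0, -0.2, 0, 0, 5, 0, -0.2, 0, 0, 4, 0, -0.2],
)

```text
clock: 11.42
tool_pos: [0.4807, -0.1726, 0.0581]
tcp_rot: [-0.0, 0.037, 0.999, 0.0]
ft_force: [-0.1, 0.8, -0.1]
grip_width: 0.0354
finger_force: 0.0
```

Emit:
drive_tool(
  moves=[0, 0, 5, 0, -0.2, 0, 0, 5, 0, -0.2, 0, 0, 2, 0, -0.2, 0, 0, 0, 0, -1, 0, 0, 0, 0, -1, 0, 0, 0, 0, -1, 0, 0, 0, 0, -1, 0, 0, 0, 0, -1],
)

```text
clock: 12.42
tool_pos: [0.481, -0.1701, 0.0466]
tcp_rot: [0.0, 0.035, 0.999, 0.002]
ft_force: [-0.3, 4.8, 0.3]
grip_width: 0.0116
finger_force: 30.0
```

Emit:
drive_tool(
  moves=[0, 4, 0, 0, -1, 0, 7, 0, 0, -1, 0, 8, 0, 0, -1, 0, 8, 0, 0, -1, 0, 8, 0, 0, -1, 0, 8, 0, 0, -1, 0, 5, 0, 0, -1, 0, 3, 0, 0, -1],
)

```text
clock: 13.42
tool_pos: [0.484, -0.1269, 0.0466]
tcp_rot: [-0.001, 0.039, 0.999, -0.004]
ft_force: [0.4, -11.1, -2.2]
grip_width: 0.0119
finger_force: 30.1
```

Emit:
drive_tool(
  moves=[0, 3, 0, 0, -1, 0, 3, 0, 0, -1, 0, 3, 0, 0, -1, 0, 3, 0, 0, -1, 0, 3, 0, 0, -1, 0, 2, 0, 0, -1],
)

```text
clock: 14.18
tool_pos: [0.4851, -0.1104, 0.0466]
tcp_rot: [-0.001, 0.039, 0.999, -0.004]
ft_force: [0.3, -10.7, -0.7]
grip_width: 0.0119
finger_force: 30.1
```

Emit:
drive_tool(
  moves=[0, 2, 0, 0, -1, 0, 2, 0, 0, -1, 0, 2, 0, 0, -1],
)

```text
clock: 14.55
tool_pos: [0.4855, -0.1046, 0.0466]
tcp_rot: [-0.001, 0.039, 0.999, -0.004]
ft_force: [0.7, -11.6, -1.4]
grip_width: 0.0118
finger_force: 30.1
```

Emit:
drive_tool(
  moves=[0, 1.5, 0, 0, -1, 0, 1.5, 0, 0, -1, 0, 1, 0, 0, -1],
)

```text
clock: 14.92
tool_pos: [0.4858, -0.1005, 0.0466]
tcp_rot: [-0.001, 0.039, 0.999, -0.004]
ft_force: [-0.3, -11.7, -1.3]
grip_width: 0.0115
finger_force: 30.1
```

Emit:
drive_tool(
  moves=[0, 1, 0, 0, -1, 0, 1, 0, 0, -1],
)

```text
clock: 15.18
tool_pos: [0.4859, -0.0986, 0.0466]
tcp_rot: [-0.001, 0.039, 0.999, -0.004]
ft_force: [0.7, -12.8, -1.4]
grip_width: 0.0118
finger_force: 30.1
```

Emit:
drive_tool(
  moves=[0, 1, 0, 0, -1, 0, 1, 0, 0, -1],
)

```text
clock: 15.42
tool_pos: [0.4859, -0.0986, 0.0466]
tcp_rot: [-0.001, 0.04, 0.999, -0.005]
ft_force: [0.6, -14.3, -1.7]
grip_width: 0.012
finger_force: 30.2
```

Emit:
drive_tool(
  moves=[0, 1, 0, 0, -1, 0, 1, 0, 0, -1],
)

```text
clock: 15.68
tool_pos: [0.4859, -0.0985, 0.0466]
tcp_rot: [-0.001, 0.041, 0.999, -0.006]
ft_force: [1.2, -19.3, -2.1]
grip_width: 0.0121
finger_force: 30.3
```

Emit:
drive_tool(
  moves=[0, 1, 0, 0, -1, 0, 1, 0, 0, -1],
)

```text
clock: 15.92
tool_pos: [0.4859, -0.0984, 0.0466]
tcp_rot: [-0.001, 0.042, 0.999, -0.008]
ft_force: [1.3, -23.0, -3.5]
grip_width: 0.0113
finger_force: 30.3
```

Solid at 23 N. Release and lift clear.

Emit:
drive_tool(
  moves=[0, 0, 0, 0, -0.2, 0, 0, 0, 0, -0.2, 0, -5, 0, 0, -0.2, 0, 0, 0, 0, -0.2],
)

```text
clock: 16.42
tool_pos: [0.4867, -0.0917, 0.0466]
tcp_rot: [0.0, 0.036, 0.999, 0.0]
ft_force: [0.5, -1.4, -0.5]
grip_width: 0.0345
finger_force: 0.0
```

Emit:
drive_tool(
  moves=[0, -6, 0, 0, -0.2, 0, 0, -10, 0, -0.2, 0, 0, -25, 0, -0.2, 0, 0, -35, 0, -0.2],
)

```text
clock: 16.92
tool_pos: [0.4856, -0.0976, 0.1173]
tcp_rot: [-0.001, 0.036, 0.999, 0.0]
ft_force: [0.6, 0.3, 0.1]
grip_width: 0.0353
finger_force: 0.0
```

```bash
python3 go.py 482 219 110 97.85; python3 - <<'E'
from m import *
T=ctrl.capture("top");S=ctrl.capture("side")
for y in yellow(T,(190,225,400,300)):print("T",np.round(y[0],1),y[1:3],[plane("top",*e,.047).round(4)for e in y[3]])
for y in yellow(S,(270,190,340,320)):print("S",np.round(y[0],1),y[1:3])
E
```

```text
clock 16.93 tcp [485.6 -97.6 117.3] tooly yaw 85.8 turn -12.0 shift [-39.6 314.1   7.5] F [0.6 0.3 0.1] w 35.3 q7 1.05
T [240.4 266. ] (44.869300842285156, 11.69129753112793) [array([0.5433, 0.2267, 0.047 ]), array([0.4262, 0.2106, 0.047 ])]
T [330.5 257.5] (37.0, 19.0) [array([ 0.5426, -0.0188,  0.047 ]), array([ 0.4452, -0.0128,  0.047 ])]
```

Emit:
drive_tool(
  moves=[0, 0, 0, -6, 0.4, 0, 0, 0, -6, 0.4, -3.6, 34, 0, 0, 0.4, -5.5, 40, 0, 0, 0.4, -5.5, 40, 0, 0, 0.4, -5.5, 40, 0, 0, 0.4, -5.5, 40, 0, 0, 0.4, -5.5, 40, 0, 0, 0.4, -5.5, 40, 0, 0, 0.4, -5, 34, 10, 0, 0.4, -1, 6, 15, 0, 0.4, 0, 0, 10, 0, 0.4, 0, 0, 0, 0, 0.4],
)

```text
clock: 18.65
tool_pos: [0.4851, 0.2164, 0.0804]
tcp_rot: [-0.001, -0.067, 0.998, -0.001]
ft_force: [0.4, 0.5, 1.3]
grip_width: 0.0617
finger_force: 0.0
```

```bash
python3 go.py 485 219 29 97.85
```

```text
clock 18.65 tcp [485.1 216.4  80.4] tooly yaw 97.7 turn -0.1 shift [-0.4  2.7 51.4] F [0.4 0.5 1.3] w 61.7 q7 0.67
```

Emit:
drive_tool(
  moves=[0, 2, 15, 0, 0.4, 0, 0, 10, 0, 0.4, 0, 0, 10, 0, 0.4, 0, 0, 8, 0, 0.4],
)

```text
clock: 19.15
tool_pos: [0.4853, 0.2208, 0.0377]
tcp_rot: [-0.0, -0.068, 0.998, -0.0]
ft_force: [-0.2, -0.1, 0.2]
grip_width: 0.0616
finger_force: 0.0
```

Emit:
drive_tool(
  moves=[0, -1, 6, 0, 0.4, 0, 0, 2, 0, 0.4, 0, 0, 0, 0, -1, 0, 0, 0, 0, -1, 0, 0, 0, 0, -1, 0, 0, 0, 0, -1, 0, 0, 0, 0, -1],
)

```text
clock: 20.02
tool_pos: [0.4858, 0.219, 0.0307]
tcp_rot: [0.0, -0.068, 0.998, -0.001]
ft_force: [-0.1, -2.4, 3.1]
grip_width: 0.029
finger_force: 30.0
```

Emit:
drive_tool(
  moves=[0, 0, -15, 0, -1, 0, 0, -30, 0, -1, 0, 0, -35, 0, -1, 0, 0, -5, 0, -1],
)

```text
clock: 20.52
tool_pos: [0.4864, 0.2213, 0.1175]
tcp_rot: [0.002, -0.068, 0.998, 0.002]
ft_force: [-0.0, -0.4, -5.8]
grip_width: 0.029
finger_force: 30.0
```

```bash
python3 go.py 491 -16.3 110 86
```

```text
clock 20.52 tcp [486.4 221.3 117.5] tooly yaw 97.8 turn 11.8 shift [ -21.2 -236.7    6.8] F [-0.  -0.4 -5.8] w 29.0 q7 0.7
```

Emit:
drive_tool(
  moves=[0, 0, 0, 6, -1, 0, 0, 0, 6, -1, -2, -27, 0, 0, -1, -3.5, -35, 0, 0, -1, -3.5, -35, 0, 0, -1, -3.5, -35, 0, 0, -1, -3.5, -35, 0, 0, -1, -3.5, -35, 0, 0, -1, -2, -34, 0, 0, -1, 0, 0, 0, 0, -1, 0, 0, 0, 0, -1],
)

```text
clock: 21.9
tool_pos: [0.4895, -0.016, 0.1149]
tcp_rot: [-0.0, 0.036, 0.999, 0.001]
ft_force: [0.8, 1.4, -6.0]
grip_width: 0.0289
finger_force: 30.0
```

```bash
python3 go.py 491 -16.3 61 86; python3 - <<'E'
from m import *
T=ctrl.capture("top")
for y in yellow(T,(300,215,400,300)):print("T",np.round(y[0],1),y[1:3],[np.round(e,1).tolist() for e in y[3]])
crop("top",290,215,130,90,6,"pics/t5.png")
p=ctrl.read_state()["tool_pos"]; print(proj("top",p+[0,0,.0125]))
E
```

```text
clock 21.9 tcp [489.5 -16.  114.9] tooly yaw 85.9 turn -0.1 shift [-1.6 -0.2 53.9] F [ 0.8  1.4 -6. ] w 28.9 q7 0.89
T [330.6 268.1] (19.55658531188965, 19.223989486694336) [[320.79998779296875, 267.3999938964844], [340.3999938964844, 268.70001220703125]]
T [396.  256.7] (84.8597412109375, 12.172503471374512) [[392.0, 214.39999389648438], [400.1000061035156, 298.8999938964844]]
(np.float64(331.28952415337517), np.float64(253.1433274849781))
```

View pics/t5.png

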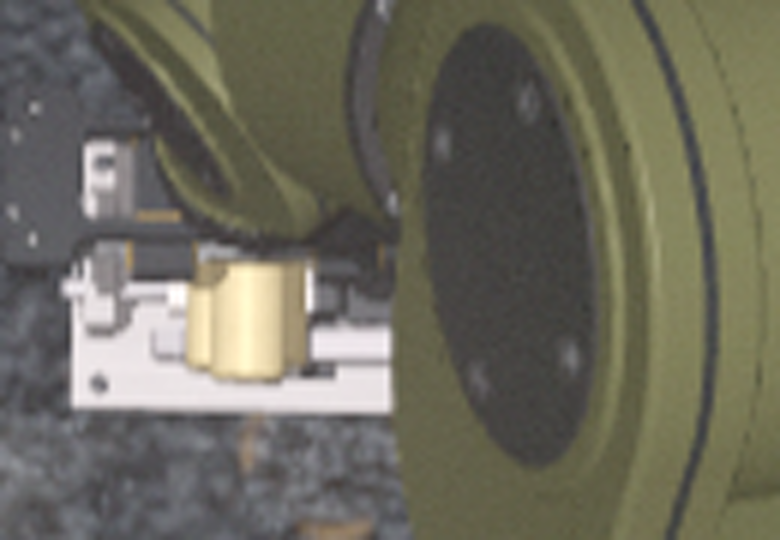

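The held thick sleeve is centred over the valley: both it and the pair are at column 331. Its near end at (331,278) puts its middle about 4–5 mm short of the cradle's middle, so I shift 4.5 mm and lower.

Emit:
drive_tool(
  moves=[-4.5, 0, 10, 0, -1, 0, -0.3, 15, 0, -1, 0, 0, 12, 0, -1, 0, 0, 6, 0, -1, 0, 0, 4, 0, -1, 0, 0, 2, 0, -1, 0, 0, 1, 0, -1],
)

```text
clock: 22.88
tool_pos: [0.4944, -0.0176, 0.0656]
tcp_rot: [0.0, 0.037, 0.999, 0.0]
ft_force: [-0.8, -0.4, -7.4]
grip_width: 0.0294
finger_force: 30.0
```

Emit:
drive_tool(
  moves=[0, 1, 1.5, 0, -1, 0, 0, 1, 0, -1, 0, 0, 1, 0, -1, 0, 0, 1, 0, -1],
)

```text
clock: 23.38
tool_pos: [0.4944, -0.0174, 0.0613]
tcp_rot: [0.0, 0.037, 0.999, -0.001]
ft_force: [-0.6, -2.5, 1.9]
grip_width: 0.0291
finger_force: 30.0
```

Contact at the predicted height. Release gently.

Emit:
drive_tool(
  moves=[0, -0.5, 0.3, 0, -1, 0, 0, 0, 0, -0.15, 0, 0, 0, 0, -0.15, 0, 0, 0, 0, -0.15, 0, 0, -10, 0, -0.15, 0, 0, -30, 0, -0.15, 0, 0, -40, 0, -0.15],
)

```text
clock: 24.25
tool_pos: [0.4937, -0.0169, 0.1417]
tcp_rot: [-0.001, 0.036, 0.999, 0.0]
ft_force: [0.6, 0.0, -0.5]
grip_width: 0.0379
finger_force: 0.0
```

```bash
python3 go.py 473 -302 130 85.5
```

```text
clock 24.25 tcp [493.7 -16.9 141.7] tooly yaw 85.9 turn 0.4 shift [  -1.7 -285.9   11.7] F [ 0.6  0.  -0.5] w 37.9 q7 0.92
```

Emit:
drive_tool(
  moves=[0, -25, 0, 0, 0.3, 0, -40, 0, 0, 0.3, 0, -40, 0, 0, 0.3, 0, -40, 0, 0, 0.3, 0, -40, 0, 0, 0.3, -1, -40, 0, 0, 0.3, -1, -40, 0, 0, 0.3, 0, -18, 0, 0, 0.3, 0, 0, 0, 0, 0.3],
)

```text
clock: 25.38
tool_pos: [0.4753, -0.2999, 0.1408]
tcp_rot: [0.0, 0.037, 0.999, 0.0]
ft_force: [-0.6, 0.3, -0.1]
grip_width: 0.0571
finger_force: 0.0
```

```bash
python3 go.py 473 -300 43 85.5; python3 - <<'E'
from m import *
T0=cv2.imread("pics/top0.png")
print("rib R",plane("top",445.3,262,.076)*1e3,"L",plane("top",436.6,262,.05)*1e3)
S0=cv2.imread("pics/side0.png").astype(int).sum(2)
for r in(326,328,331,333):print(r,S0[r,282:314].tolist())
for u in(287,308):
    o,r=ray("side",u,330);k=(-.31-o[1])/r[1];print((o+r*k)*1e3)
T=ctrl.capture("top");S=ctrl.capture("side");cv2.imwrite("pics/T6.png",T[:,:,::-1]);cv2.imwrite("pics/S6.png",S[:,:,::-1])
for y in yellow(T,(300,215,370,300)):print("T",np.round(y[0],1),y[1:3],[np.round(e,1).tolist() for e in y[3]], plane("top",*y[0],.073))
for y in yellow(S,(270,230,340,300)):print("S",np.round(y[0],1),y[1:3])
E
```

```text
clock 25.38 tcp [ 475.3 -299.9  140.8] tooly yaw 85.7 turn 0.2 shift [ 2.3 -0.3 97.8] F [-0.6  0.3 -0.1] w 57.1 q7 1.46
rib R [ 460.441577   -303.76550067   76.        ] L [ 465.67754033 -289.02042758   50.        ]
326 [290, 269, 269, 280, 268, 234, 222, 220, 216, 214, 212, 212, 212, 209, 207, 206, 207, 207, 206, 204, 205, 203, 205, 218, 229, 219, 206, 215, 248, 290, 308, 294]
328 [293, 303, 307, 294, 261, 221, 213, 211, 214, 216, 217, 216, 217, 217, 213, 214, 213, 211, 210, 209, 209, 205, 197, 197, 216, 217, 211, 221, 245, 277, 316, 344]
331 [310, 368, 518, 615, 505, 295, 177, 171, 169, 170, 170, 168, 171, 170, 170, 167, 172, 171, 170, 170, 170, 173, 226, 365, 476, 472, 382, 285, 239, 231, 257, 301]
333 [337, 414, 595, 684, 617, 360, 183, 167, 170, 165, 166, 167, 168, 166, 167, 167, 170, 167, 167, 167, 169, 174, 249, 437, 623, 659, 552, 384, 262, 234, 268, 305]
[ 448.83993582 -310.           75.59906235]
[ 499.70253371 -310.           78.63042746]
T [330.5 255.5] (45.0, 19.0) [[330.5, 233.0], [330.5, 278.0]] [ 0.4939943 -0.0151335  0.073    ]
S [323.  256.5] (19.0, 14.0)
```

Emit:
drive_tool(
  moves=[4, 2, 25, 0, 0.3, 0, 0, 30, 0, 0.3, 0, 0, 12, 0, 0.3, 0, 0, 8, 0, 0.3, 0, 0, 6, 0, 0.3, 0, 0, 0, 0, 0.3],
)

```text
clock: 26.22
tool_pos: [0.472, -0.2971, 0.0598]
tcp_rot: [0.0, 0.036, 0.999, -0.0]
ft_force: [0.3, -0.5, 0.0]
grip_width: 0.0568
finger_force: 0.0
```

Emit:
drive_tool(
  moves=[0.5, 0, 6, 0, 0.3, 0, 0, 5, 0, 0.3, 0, 0, 3, 0, 0.3, 0, 0, 0, 0, 0.3, 0, 0, 0, 0, -1, 0, 0, 0, 0, -1, 0, 0, 0, 0, -1, 0, 0, 0, 0, -1, 0, 0, 0, 0, -1, 0, 0, 0, 0, -1],
)

```text
clock: 27.48
tool_pos: [0.4713, -0.2971, 0.0457]
tcp_rot: [0.0, 0.036, 0.999, 0.0]
ft_force: [-1.1, -0.1, 1.5]
grip_width: 0.0174
finger_force: 30.0
```

Emit:
drive_tool(
  moves=[0, 0, -15, 0, -1, 0, 0, -35, 0, -1, 0, 0, -40, 0, -1, 0, 0, -32, 0, -1, 0, 0, 0, 0, -1],
)

```text
clock: 28.1
tool_pos: [0.4728, -0.2977, 0.1705]
tcp_rot: [0.002, 0.037, 0.999, -0.001]
ft_force: [0.6, -0.2, -2.7]
grip_width: 0.0177
finger_force: 30.0
```

```bash
python3 go.py 494 -16.8 165 86
```

```text
clock 28.1 tcp [ 472.8 -297.7  170.5] tooly yaw 85.8 turn -0.2 shift [ -1.6 281.7   4.9] F [ 0.6 -0.2 -2.7] w 17.7 q7 1.48
```

Emit:
drive_tool(
  moves=[0, 20, 0, 0, -1, 0, 38, 0, 0, -1, 0, 38, 0, 0, -1, 0, 38, 0, 0, -1, -0.5, 38, 0, 0, -1, -0.5, 38, 0, 0, -1, -0.5, 38, 0, 0, -1, 0, 25, 0, 0, -1, 0, 8, 0, 0, -1, 0, 0, 0, 0, -1, 0, 0, 0, 0, -1],
)

```text
clock: 29.48
tool_pos: [0.4929, -0.0187, 0.1674]
tcp_rot: [-0.0, 0.038, 0.999, -0.001]
ft_force: [-0.5, -0.2, -2.1]
grip_width: 0.0179
finger_force: 30.0
```

```bash
python3 go.py 494 -16.8 106 86; python3 - <<'E'
from h import *
T=ctrl.capture("top");S=ctrl.capture("side");cv2.imwrite("pics/T7.png",T[:,:,::-1]);cv2.imwrite("pics/S7.png",S[:,:,::-1])
# saddle in side view: bright grey low-sat rows below the gripper; print around predicted foot location
p=ctrl.read_state()["tool_pos"]
for x in(-.03,.03): print("exp side feet -y edge",proj("side",p+[x,-.029,-.0457]),"exp top near foot", proj("top",p+[-.03,.029,-.0457]),proj("top",p+[-.03,-.029,-.0457]))
v=int(proj("side",p+[0,-.029,-.0457])[1])
for r in range(v-8,v+3,2):print(r,S[r,286:330].astype(int).sum(1).tolist())
E
```

```text
clock 29.48 tcp [492.9 -18.7 167.4] tooly yaw 85.7 turn -0.3 shift [-1.   2.  61.4] F [-0.5 -0.2 -2.1] w 17.9 q7 0.93
exp side feet -y edge (np.float64(300.0759313591639), np.float64(245.07737798854322)) exp top near foot (np.float64(321.2065405010572), np.float64(265.0022327684048)) (np.float64(345.17216781863004), np.float64(263.67312835875975))
exp side feet -y edge (np.float64(321.70219281282755), np.float64(245.83850374894763)) exp top near foot (np.float64(321.2065405010572), np.float64(265.0022327684048)) (np.float64(345.17216781863004), np.float64(263.67312835875975))
237 [296, 292, 298, 308, 312, 307, 308, 328, 341, 328, 316, 338, 451, 593, 658, 668, 669, 669, 664, 636, 556, 491, 473, 473, 473, 470, 471, 470, 472, 472, 472, 469, 469, 458, 409, 329, 289, 299, 305, 298, 287, 277, 265, 259]
239 [274, 274, 279, 288, 290, 290, 293, 309, 327, 340, 331, 336, 456, 599, 658, 668, 670, 670, 663, 607, 502, 461, 461, 464, 464, 464, 464, 465, 466, 466, 467, 467, 468, 455, 407, 329, 294, 298, 296, 277, 273, 289, 282, 267]
241 [279, 269, 272, 288, 308, 321, 319, 306, 299, 290, 272, 266, 345, 455, 515, 526, 513, 487, 484, 472, 444, 432, 435, 433, 431, 434, 440, 442, 441, 441, 453, 463, 464, 466, 502, 532, 467, 344, 295, 283, 267, 269, 282, 302]
243 [305, 309, 317, 321, 323, 322, 307, 280, 262, 242, 223, 234, 304, 382, 416, 424, 429, 432, 433, 432, 432, 430, 432, 432, 432, 432, 432, 434, 433, 435, 436, 438, 437, 468, 591, 668, 604, 391, 268, 262, 263, 267, 285, 318]
245 [354, 369, 367, 363, 417, 502, 552, 563, 552, 509, 471, 447, 446, 458, 474, 483, 465, 442, 443, 441, 456, 506, 535, 493, 442, 424, 430, 429, 431, 436, 443, 444, 434, 435, 453, 473, 437, 363, 322, 294, 277, 268, 265, 278]
247 [338, 337, 336, 417, 623, 702, 712, 711, 710, 707, 706, 706, 706, 707, 706, 699, 660, 524, 440, 438, 450, 482, 491, 460, 431, 422, 420, 408, 394, 405, 419, 427, 423, 418, 421, 418, 399, 362, 342, 335, 331, 320, 303, 282]
```

```bash
python3 - <<'E'
from m import *
print("c right end exp for mid 494",proj("side",(.5514,-.020,.073)),"491",proj("side",(.5484,-.020,.073)))
S=cv2.imread("pics/S7.png")[:,:,::-1].copy()
for y in yellow(S,(270,235,345,300)):print("S7",np.round(y[0],1),y[1:3],np.round(y[3],1).tolist())
h=cv2.cvtColor(S,cv2.COLOR_RGB2HSV);m=cv2.inRange(h,(18,45,110),(36,255,255))
for r in range(246,266,2):
    x=np.nonzero(m[r,280:345])[0]; print(r,(x.min()+280,x.max()+280) if len(x) else None)
E
```

```text
c right end exp for mid 494 (np.float64(331.57384341482765), np.float64(252.82931423636904)) 491 (np.float64(330.53176829288947), np.float64(252.79253834924552))
S7 [308.8 255.4] (40.97010040283203, 19.215087890625) [[288.3999938964844, 253.1999969482422], [329.1000061035156, 257.70001220703125]]
246 (np.int64(290), np.int64(305))
248 (np.int64(289), np.int64(329))
250 (np.int64(289), np.int64(330))
252 (np.int64(289), np.int64(329))
254 (np.int64(290), np.int64(329))
256 (np.int64(294), np.int64(329))
258 (np.int64(295), np.int64(329))
260 (np.int64(294), np.int64(327))
262 (np.int64(294), np.int64(327))
264 (np.int64(296), np.int64(326))
```

The saddle is about 1.5 mm short of the sleeve's middle, so I correct and lower.

Emit:
drive_tool(
  moves=[-1.5, 1.5, 12, 0, -1, 0, 0, 15, 0, -1, 0, 0, 14, 0, -1, 0, 0, 8, 0, -1, 0, 0, 5, 0, -1, 0, 0, 2, 0, -1, 0, 0, 1, 0, -1],
)

```text
clock: 30.45
tool_pos: [0.4951, -0.0155, 0.1109]
tcp_rot: [0.0, 0.036, 0.999, 0.0]
ft_force: [-1.0, 0.0, -2.3]
grip_width: 0.0181
finger_force: 30.0
```

Emit:
drive_tool(
  moves=[0, -1, 2, 0, -1, 0, 0, 1, 0, -1, 0, 0, 1, 0, -1, 0, 0, 1, 0, -1],
)

```text
clock: 30.95
tool_pos: [0.4948, -0.0178, 0.1059]
tcp_rot: [-0.0, 0.037, 0.999, -0.001]
ft_force: [-0.8, -3.7, 2.8]
grip_width: 0.0178
finger_force: 30.0
```

Emit:
drive_tool(
  moves=[0, -1, 0, 0, -1, 0, 0, 0.5, 0, -1, 0, 0, 0, 0, -1],
)

```text
clock: 31.32
tool_pos: [0.4948, -0.0183, 0.1054]
tcp_rot: [0.0, 0.037, 0.999, -0.0]
ft_force: [0.2, -4.1, 3.2]
grip_width: 0.0177
finger_force: 30.0
```

Emit:
drive_tool(
  moves=[0, -1.5, 0, 0, -1, 0, 0, 0, 0, -1],
)

```text
clock: 31.58
tool_pos: [0.4948, -0.0186, 0.1053]
tcp_rot: [0.0, 0.036, 0.999, 0.0]
ft_force: [-0.5, -2.4, 3.3]
grip_width: 0.0176
finger_force: 30.0
```

Emit:
drive_tool(
  moves=[0, -1.5, 0, 0, -1, 0, 0, 0.5, 0, -1, 0, 0, 0, 0, -1],
)

```text
clock: 31.95
tool_pos: [0.4949, -0.0192, 0.105]
tcp_rot: [0.001, 0.036, 0.999, 0.001]
ft_force: [-0.6, 0.1, 6.0]
grip_width: 0.0179
finger_force: 30.0
```

Balanced and seated: Fy≈0, with both flanks carrying. I release and lift straight up.

Emit:
drive_tool(
  moves=[0, 0, 0, 0, -0.2, 0, 0, 0, 0, -0.2, 0, 0, 0, 0, -0.2, 0, 0, -15, 0, -0.2, 0, 0, -30, 0, -0.2, 0, 0, -40, 0, -0.2, 30, 40, 0, 0, -0.2, 30, 50, 0, 0, -0.2, 30, 50, 0, 0, -0.2, 20, 50, 0, 0, -0.2, 0, 50, 0, 0, -0.2, 0, 0, 0, 0, -0.2],
)

```text
clock: 33.45
tool_pos: [0.4021, 0.232, 0.1901]
tcp_rot: [0.001, 0.033, 0.999, 0.002]
ft_force: [-0.6, 0.0, -0.1]
grip_width: 0.0352
finger_force: 0.0
```

```bash
python3 - <<'E'
from m import *
s=ctrl.read_state();print(s["clock"],s["tool_pos"],s["ft_force"])
T=ctrl.capture("top");S=ctrl.capture("side");cv2.imwrite("pics/T8.png",T[:,:,::-1]);cv2.imwrite("pics/S8.png",S[:,:,::-1])
for im,b in((T,(300,215,370,300)),(S,(270,235,345,300))):
    for y in yellow(im,b):print(np.round(y[0],1),np.round(y[1:3],1),np.round(y[3],1).tolist())
# saddle rib (dark) and body in both views
for n,im,(x0,y0,x1,y1) in(("top",T,(315,235,345,275)),("side",S,(285,232,335,262))):
    g=im.astype(int).sum(2); m=(g<200).astype(np.uint8)*255; k=np.zeros_like(m);k[y0:y1,x0:x1]=m[y0:y1,x0:x1]
    cs=[c for c in cv2.findContours(k,0,1)[0] if cv2.contourArea(c)>30]
    print(n,"dark",[cv2.boundingRect(c) for c in cs])
print("exp rib mid top",proj("top",(.493,-.0175,.13)),"side",proj("side",(.493,-.0175,.13)))
B=cv2.imread("pics/top0.png")[:,:,::-1]
for nm,(x,y,w,h) in(("tape",(465,228,28,28)),("beaker",(425,178,38,38)),("weight",(278,188,22,24)),("orange",(455,278,38,36)),("turq",(133,288,45,30))):
    print(nm,"mean diff",np.abs(B[y:y+h,x:x+w].astype(int)-T[y:y+h,x:x+w]).mean().round(1))
E
```

```text
33.45 [0.40214535 0.23202799 0.19008607] [-0.57541753  0.01225956 -0.14549154]
[330.5 272. ] [19. 12.] [[340.0, 272.0], [321.0, 272.0]]
top dark []
side dark [(301, 232, 21, 13)]
exp rib mid top (np.float64(332.1416422521518), np.float64(251.57339558184435)) side (np.float64(311.41111347415045), np.float64(236.31080211426936))
tape mean diff 3.7
beaker mean diff 4.3
weight mean diff 3.2
orange mean diff 4.2
turq mean diff 13.0
```

```bash
python3 - <<'E'
from m import *
def asc(im,x0,y0,x1,y1,dx=1,dy=1):
    h=cv2.cvtColor(im,cv2.COLOR_RGB2HSV)
    for r in range(y0,y1,dy):
        print(r,"".join("Y" if 17<h[r,c,0]<37 and h[r,c,1]>60 and h[r,c,2]>100 else "#" if h[r,c,2]<75 else "+" if h[r,c,2]<140 else "-" if h[r,c,2]<190 else "." for c in range(x0,x1,dx)))
T=cv2.imread("pics/T8.png")[:,:,::-1].copy();S=cv2.imread("pics/S8.png")[:,:,::-1].copy()
asc(T,300,232,402,286,1,2);print();asc(S,282,232,340,275)
for f in("side0","S8"):
    h=cv2.cvtColor(cv2.imread(f"pics/{f}.png"),cv2.COLOR_BGR2HSV);m=cv2.inRange(h,(80,120,80),(95,255,255))[165:200,270:310];print("turq",cv2.moments(m)["m10"]/cv2.moments(m)["m00"]+270,cv2.moments(m)["m01"]/cv2.moments(m)["m00"]+165)
E
```

```text
232 ++++++++++++++++++++++++++++++++++++++++++++++++++++++++++++++++++++++++++++++++++++++++++++++++++++++
234 +++++++++++++++++++++++++++YY....YY..-++++++++++++++++++++++++++++++++++++++++++++++++++##++++++++++++
236 +++++++++#+++++++++++++++++YYYY..YYYYY++++++++++++++++++++++++++++++++++++++++++++++++++###+++++++#+++
238 +++--+++++++++++++++++++++-YYYY..YYYYYY+##+++++++++++++++++++++++++++++++++++#+#+++++++++#++++++++++++
240 ++-.......................YYYYYYYYYYYYYYY...................................................---....+++
242 ++-..-+++.....................-+++++++-.Y-...................................................-+-...+++
244 ++-.........................--++++###++-----+-................................................-+...+++
246 ++-.........................-+++++++#++------...................-..................................+++
248 ++-......----..--...........-+++++++#++---..-+.....................................................+++
250 ++-......----................+++++++#+++--.-+++++++++++++++++++++#+-...............................+++
252 +........-................
[... 3883 characters left out ...]
--------+++++++++++++++++YYYYYYYYYY....-++++++++
266 #######+++----...-++++++++++++++++++---YYYYY--...+++++++++
267 ##++###+++---....-++###########+++++----------...+++++++++
268 +++++++++----....-++############++++++++++-----.-+++++++++
269 #++++++++----....-+#############++++++++++------++++++++++
270 ##++++++---++-...-+#############++++-----------+++++++++++
271 #####+++--+++-...-+#############+++--...-------+++++++++++
272 ######++--+++-...++#############+++-.....-++---+++#+++++++
273 #####+++--++--..-++#############+++-.....+++---++##+++++++
274 +####+++--++-...-++#############+++-....-++++--++###++++++
turq 291.6439393939394 179.33333333333334
turq 291.83216783216784 179.44055944055944
```

Side view: the saddle spans columns 300–321 on the thick sleeve's 290–331, so it is centred and upright. The thin sleeves are trapped, the bystanders are unmoved and the arm is clear.

```bash
python3 -c "
from station import ctrl
print(ctrl.sign_off())"
```

```text
the job is handed in; nothing more can be done
None
```

The job is handed in at about 34 s: both thin sleeves are trapped by the chock (released after a 23 N push), the thick sleeve lies in the valley with the saddle centred on it, and the weight, beaker and tape show no movement in the last pictures.

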